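# Shut the ball-ended valve under the manifold's sliding cover

## Robot

A 6-joint arm with a two-finger parallel gripper is mounted at the origin on a cart in front of the work surface, level with it; the furniture and walls round the work are solid. World frame = base frame: x ahead of the robot, y to its left, z up, the work surface at z = 0. Lengths are in m, angles in rad, forces in N, time in s.
With the tool pointing down it reaches from about 0.275 to 0.75 m from the base axis. Payload 10.2 kg.
Tool frame: the origin (TCP) lies at the very end of the fingers, on their centre line; the grasp point (between the pads) lies behind it (ctrl.grip_depth is the z of the grasp point in the tool frame, in m); z points along the fingers, y is the line along which they close (so a half turn about z gives the same grasp; the last joint's range is limited). The gripper opens to 88 mm and grips with 3 to 60 N. Pads are 18 mm wide; open, the fingers measure 123 mm over their backs; the gripper's body (75 mm by 187 mm) begins 45 mm behind the grasp point.
Start: joints at [0.917, 0.313, 1.498, -0, 1.331, -0.223], TCP at [0.219, 0.477, 0.239] pointing down, gripper open.
Joint ranges: [-2.94, 2.94], [-0.97, 2.17], [0.19, 2.56], [-1.23, 4.37], [0.02, 3.11], [-2.88, 2.88]. Speed limits (rad/s): [2.39, 2.39, 3.01, 3.14, 3.14, 3.14].

## Interface

Orientations are given as a unit quaternion [w, x, y, z].
In Python, from station import ctrl, snapshot, calibration, spotter gives the robot as it stands.
- The arm moves only by the shell command python3 -m inch 'ROWS' [FORCE]. ROWS is JSON, a list that holds one entry, the list of rows, each a list of 5 numbers: the opening, from 0 (shut) to 1 (fully open), then the shift along the tool's x, y, z normalised to -1 to 1, where 1 is 0.15 m, then the turn about the tool's z normalised to -1 to 1, where 1 is 90 degrees. In form: [[[gripper, dx, dy, dz, roll], ...]]. A call has exactly 10 rows; each row shifts and turns the commanded pose from where the row before left it, along the tool's axes as they then stand; what a row does not reach is not made up. A row lasts 1/12 s, in which the tool goes at most 41.7 mm and 7.16 degrees, less where a joint would pass 70% of its speed; a pose out of reach is approached as far as the arm can. A call with a number of a shift or a turn outside -1 to 1 is refused whole. A call with a gripper value outside its range is refused whole. The fingers move at their own pace and stop on an object; FORCE is the grip in N (left out, the last holds). Time passes only in rows, so rows that do not move let the fingers close, or fill a call up. It gives the time, the measured TCP pose, the force, the opening and the grip force at its end, in the units of the state.
- ctrl.get_state(): the state, without advancing time (a new reading comes with each control period).
- snapshot(name): name is "scene" or "top" or "wrist"; returns (picture, depth): 400x640x3 uint8, red, green, blue; 400x640 float32, m along the optical axis (not along the pixel's ray), 0 where there is no reading.
- calibration(name): a dict with "intrinsics" (3x3 intrinsics, pixels), "cam_to_world" (4x4, takes a point from camera to world coordinates). Camera axes: x right, y down, z forward; pixel columns grow to the right and rows downward; lengths in m; the calibration is good to about 2 mm. A picture is of the moment at which its call begins: read the wrist's pose just before it. calibration takes no time and is no camera call; for the wrist camera it gives the pose at the moment of the call.
- ctrl.finish_job(): hands the job in; it is judged then, once.
Trained networks look in the newest picture that a camera, given by its name, has taken for a name from the list of things; names that differ only in an ending like _2 or _b are one class to them, and where a whole thing is asked for, a point or a joint stands for the part that bears it (a point fixed in the world has none). Each returns a list of dicts, best first, with "confidence" (0 to 1); they miss things now and then, are a little off and sometimes report something else, mostly with a low value. They report only what shows in the picture. A call takes as long as a camera call.
- spotter.find_in(camera, query): "box" ([left, top, width, height] in pixels, round what is visible of it).
- spotter.pinpoint(camera, query): "centre" ([column, row] in pixels: a listed point, or the origin of a listed thing).
The state is a dict: "time_s": time; "joints": joint angles; "dq": joint speeds; "tau": joint torques, N m; "ee_pos": TCP position; "tcp_rot": TCP orientation; "contact_force": force on the tool from outside, world axes, zero at the start; "ft_torque": the same for the moment, N m; "width": finger opening in m; "grasp_force": force on a finger pad.
Only numpy, scipy, OpenCV 4.12 (cv2) and the standard library are available. Lean on these libraries where they do the work, as an engineer would, in place of code of your own. Each camera call takes 0.05 s, during which the arm holds its last target. There are 200 camera calls.

## Task

One outlet of the compressed-air box on the bench must be shut off; do it by pushing with the fingertips only, gripping nothing. Push the box's loose cover along its rails, without lifting it, until it is fully aside over the closed half of the box, then push the uncovered valve handle that ends in a ball clockwise (seen from above) all the way to its stop, square across its pipe. Leave the plain valve handle as it is and the things standing round the box where they are.

Things in the scene. Friction and masses are not known exactly. Their poses are not given: they have to be found in the camera images.
- air_box: Fixed grey box, 216 (x) by 273 (y) by 68 mm high; origin at the centre of its underside, x to its rear long side, y to its left end (two brass hose tails stick out 26 mm there). Its left half (y 0 to 130 mm) is an open pit, its right half a closed deck at z 56 mm. The cover slides along y on two sills at z 58 mm between guide rails and end stops that reach z 68 mm.
- cover: Loose aluminium cover, 201 (x) by 132 (y) by 5 mm, 0.35 kg, in the box's rails; axes like the box's, origin at the centre of its underside. A ridge on it, 80 mm long (x), 12 mm thick (y), z 5 to 21 mm, has its middle at y +20 mm. It starts over the pit (origin near box y +61 mm); pushed in -y it meets the right end stop at box y -64.5 mm. Sliding takes 1 to 4 N.
- window_middle (a point): Point at the middle of the box's pit, at sill height (58 mm above the bench). The pit's floor is at z 6 mm and it is 180 mm wide in x. In it lie two valves with pipes along y, tops at most 30 mm above the bench, pivots at box y 30 mm, one at x -45 and one at x +30 mm; either may be the ball-ended one.
- handle_ball (a joint): Turn of the steel handle that ends in a ball, rad: 0 = open, along its pipe, pointing to the box's +y; grows clockwise seen from above; 1.571 = shut at its stop, square to the pipe, pointing to the box's +x (rear). Starts at 0 to 0.25. Stays where it is left; about 2 N at the ball turns it.
- ball_tip (a point): Centre of the 18 mm diameter ball at the end of that handle, 45 mm from its pivot, 44.5 mm above the bench; the bar behind it is 9 mm wide and high.
- ball_pivot (a point): Point on the pivot axis of that handle, at the ball's height. The hub is 20 mm in diameter.
- handle_plain (a joint): Turn of the other handle, a plain straight steel bar 9 mm wide and 54 mm long without a ball; same axes and values; to be left alone.
- plain_tip (a point): Point on the plain bar 45 mm from its pivot, 44.5 mm above the bench.
- flux_vial: Loose vial, 27 mm in diameter, 68 mm high, standing behind the box; origin at the centre of its foot.
- capacitor: Loose capacitor can, 16 mm in diameter, 26 mm high, standing behind the box; origin at the centre of its foot.
- heatsink: Loose finned heatsink, 30 by 36 by 22 mm, to the right of the box; origin at the centre of its underside.
- solder_spool: Loose solder spool, 63 mm in diameter, 42 mm high, standing to the right of the box; origin at the centre of its foot.

How it is judged:
By the outcome, as a careful person would: the job done as asked, in the order asked, and still so for the second after the job is handed in, with the robot touching nothing.
It also fails if it takes over 38 s, if anything falls off the work surface, if the arm or the gripper's body presses on something with over 40 N, if the wrist force passes 120 N, or if a joint passes its speed limit or range.

## Working session

There is one attempt and no reset: what is moved stays moved. The work goes in short steps, Python scripts to look and compute and a shell command to move; the robot and the scene stay as the last step left them, time stands still between calls to the robot, and variables do not carry over. Pictures are saved under pics/ and viewed, at most 10 in all, crops included, and the job is handed in when it is done.

```bash
mkdir -p pics; cat > h.py <<'E'
import numpy as np, cv2
from station import ctrl, snapshot, calibration, spotter
def world(cam,uv,d=None,z=None):
    c=calibration(cam);K=np.array(c["intrinsics"]);T=np.array(c["cam_to_world"])
    r=np.linalg.inv(K)@np.array([uv[0],uv[1],1.])
    if d is None:
        R=T[:3,:3]@r; d=(z-T[2,3])/R[2]
    return T[:3,:3]@(r*d)+T[:3,3]
def save(p,n): cv2.imwrite(f"pics/{n}.png",p[:,:,::-1])
E
python3 - <<'E'
from h import *
np.set_printoptions(precision=4,suppress=True)
for c in ["top","scene"]:
    p,d=snapshot(c); save(p,c+"1")
    for q in ["air_box","cover","flux_vial","capacitor","heatsink","solder_spool","window_middle"]:
        for r in spotter.pinpoint(c,q)[:2]:
            u,v=r["centre"]; z=dict(window_middle=.058,cover=.058).get(q,0)
            print(c,q,round(r["confidence"],2),np.round([u,v]),world(c,(u,v),z=z))
s=ctrl.get_state();print(s)
E
```

```text
top air_box 0.65 [302. 224.] [0.4737 0.0728 0.    ]
top cover 0.64 [275. 222.] [0.4712 0.1275 0.058 ]
top flux_vial 0.6 [284. 156.] [0.6287 0.1148 0.    ]
top capacitor 0.58 [326. 165.] [0.6052 0.0182 0.    ]
top heatsink 0.58 [284. 156.] [0.6263 0.115  0.    ]
top heatsink 0.51 [392. 254.] [ 0.4051 -0.1233  0.    ]
top solder_spool 0.9 [400. 214.] [ 0.4943 -0.1437  0.    ]
top window_middle 0.42 [274. 227.] [0.4609 0.129  0.058 ]
scene air_box 0.66 [302. 215.] [0.4687 0.0781 0.    ]
scene cover 0.72 [288. 181.] [0.4738 0.14   0.058 ]
scene flux_vial 0.59 [343. 176.] [0.6292 0.1272 0.    ]
scene heatsink 0.63 [332. 291.] [ 0.4038 -0.1237  0.    ]
scene solder_spool 0.76 [376. 275.] [ 0.4982 -0.1463  0.    ]
scene window_middle 0.58 [332. 292.] [ 0.3806 -0.1516  0.058 ]
{'time_s': 0.8, 'joints': array([ 0.9166,  0.3129,  1.4977,  0.    ,  1.331 , -0.2234]), 'dq': array([ 0.0002,  0.0007,  0.0001, -0.0017, -0.0003, -0.0015]), 'tau': array([ -0.0004, -40.2083, -25.241 ,   0.0695,   0.0319,   0.    ]), 'ee_pos': array([0.2192, 0.477 , 0.2387]), 'tcp_rot': array([-0.    ,  0.2137,  0.9769, -0.    ]), 'contact_force': array([-0.2771, -0.5186,  0.1559]), 'ft_torque': array([-0.0113, -0.0429, -0.0039]), 'grasp_force': 0.0, 'width': 0.08804333870963278}
```

```bash
python3 - <<'E'
from h import *
np.set_printoptions(precision=4,suppress=True)
p,d=snapshot("top")
# points cloud
c=calibration("top");K=np.array(c["intrinsics"]);T=np.array(c["cam_to_world"])
v,u=np.mgrid[:400,:640]; P=np.linalg.inv(K)@np.stack([u.ravel()*1.,v.ravel(),np.ones(u.size)])*d.ravel()
W=(T[:3,:3]@P).T+T[:3,3]; W=W.reshape(400,640,3)
print("cam",T[:3,3],K[0,0])
roi=(W[...,0]>.33)&(W[...,0]<.6)&(W[...,1]>-.1)&(W[...,1]<.24)
for lo,hi,n in [(.072,.088,"ridge"),(.0595,.0655,"cover"),(.05,.075,"boxtop")]:
    m=(roi&(W[...,2]>lo)&(W[...,2]<hi)&(d>0)).astype(np.uint8)
    k,l,st,ce=cv2.connectedComponentsWithStats(m)
    i=1+np.argmax(st[1:,4]); q=W[l==i]
    r=cv2.minAreaRect((q[:,:2]*1000).astype(np.float32)); print(n,len(q),r,"z",np.median(q[:,2]))
print(np.histogram(W[roi][:,2],bins=np.arange(-.005,.1,.005)))
x=cv2.resize(p[120:300,220:460],None,fx=3.3,fy=3.3,interpolation=cv2.INTER_CUBIC); save(x,"crop1")
E
```

```text
cam [0.3756 0.0379 0.9188] 419.2403633989952
ridge 238 ((469.060302734375, 154.8876190185547), (78.93626403808594, 12.424748420715332), 0.11678951233625412) z 0.07727285655316901
cover 5654 ((469.8631591796875, 139.03451538085938), (141.20370483398438, 216.3266143798828), 89.04930114746094) z 0.061942113412797484
boxtop 13759 ((469.78033447265625, 72.23255920410156), (273.2709045410156, 216.46762084960938), 89.557373046875) z 0.05985813794607364
(array([3119, 1038,   40,  105,   90,  274,   60,   86,   71,   20,  117,
       2997, 4049, 5484, 1256,   35,  202,   10,    0,    0]), array([-0.005,  0.   ,  0.005,  0.01 ,  0.015,  0.02 ,  0.025,  0.03 ,
        0.035,  0.04 ,  0.045,  0.05 ,  0.055,  0.06 ,  0.065,  0.07 ,
        0.075,  0.08 ,  0.085,  0.09 ,  0.095]))
```

View pics/crop1.png

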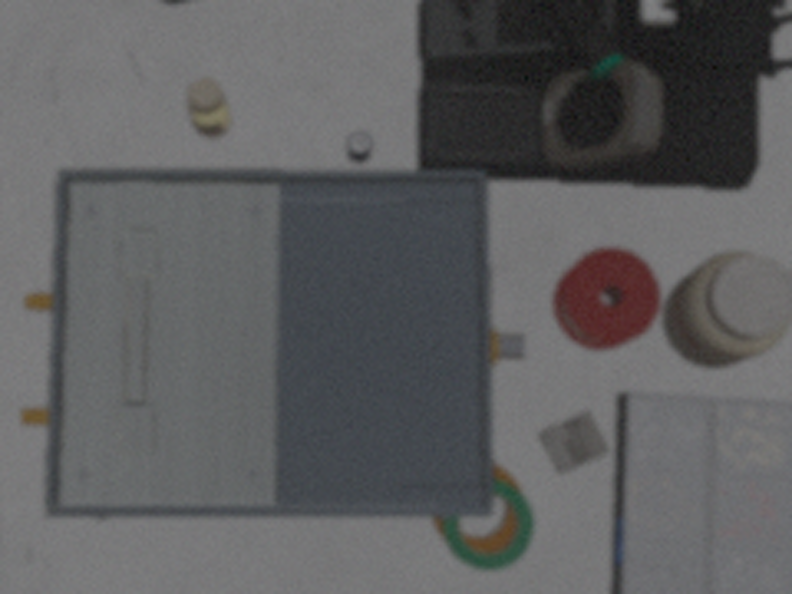

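View pics/scene1.png

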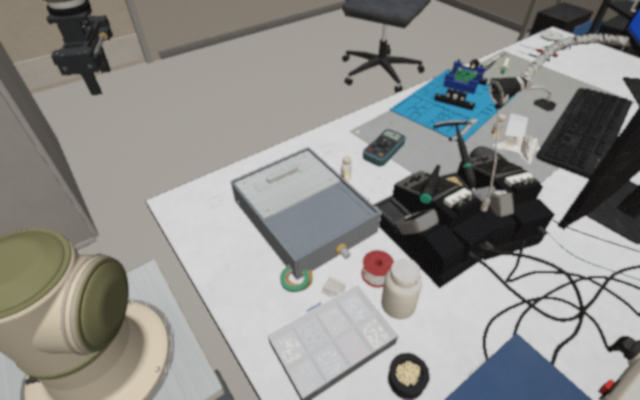

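The box is fixed, about 0.4° clockwise of world axes, with its centre near (0.470, 0.072). In crop1 the cover lies over the left half, with its ridge at about (135, 315). The vial and capacitor stand behind the box, and the spool and heatsink to its right. Next: close the fingers, square the tool to the box and approach.

```bash
python3 -c "
from station import ctrl;print(ctrl.grip_depth)"
python3 -m inch '[[[0,0,0,0,-0.069],[0,0,0,0,-0.069],[0,0,0,0,-0.069],[0,0,0,0,-0.068],[0,-0.18,-0.18,0,0],[0,-0.18,-0.18,0,0],[0,-0.18,-0.18,0,0],[0,-0.18,-0.18,0,0],[0,-0.18,-0.18,0,0],[0,-0.18,-0.18,0,0]]]' 10
```

```text
-0.0187
time_s: 1.68
ee_pos: [0.3824, 0.3137, 0.2389]
tcp_rot: [0.0, -0.001, 1.0, 0.0]
contact_force: [1.1, 0.8, 0.1]
width: 0.0237
grasp_force: 0.0
```

```bash
python3 -m inch '[[[0,-0.116,-0.15,0,0.006],[0,-0.116,-0.15,0,0],[0,-0.116,-0.15,0,0],[0,-0.116,-0.15,0,0],[0,-0.116,-0.15,0.1,0],[0,0,0,0.18,0],[0,0,0,0.18,0],[0,0,0,0.18,0],[0,0,0,0.18,0],[0,0,0,0.18,0]]]'
python3 - <<'E'
from h import *
p,d=snapshot("wrist"); save(p,"w1")
print(ctrl.get_state()["ee_pos"],ctrl.get_state()["width"])
E
```

```text
time_s: 2.52
ee_pos: [0.4677, 0.2021, 0.0876]
tcp_rot: [0.0, 0.004, 1.0, 0.0]
contact_force: [0.7, -0.5, -0.0]
width: 0.0003
grasp_force: 0.0
[0.46521598 0.20155682 0.08290486] 0.00047992433019043165
```

View pics/w1.png

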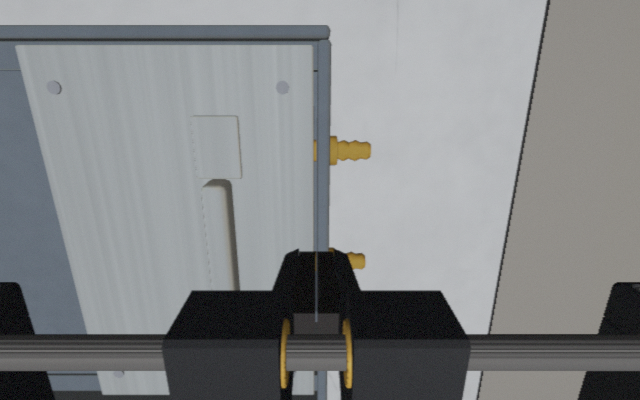

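The wrist view shows the fingertips (about (315, 300)) left of the ridge (about (220, 230)) and partly above the left end stop. I'll push at z ≈ 0.071, which clears the 68 mm stop.

```bash
python3 -m inch '[[[0,-0.03,-0.06,0.08,0],[0,0,-0.06,0,0],[0,0,-0.05,0,0],[0,0,-0.05,0,0],[0,0,-0.05,0,0],[0,0,-0.05,0,0],[0,0,-0.05,0,0],[0,0,-0.05,0,0],[0,0,-0.05,0,0],[0,0,-0.05,0,0]]]'
```

```text
time_s: 3.4
ee_pos: [0.4721, 0.1238, 0.0776]
tcp_rot: [0.001, 0.004, 1.0, 0.0]
contact_force: [0.2, 5.2, 6.4]
width: 0.0006
grasp_force: 4.1
```

```bash
python3 - <<'E'
from h import *
p,d=snapshot("wrist"); save(p,"w2")
p2,d2=snapshot("top"); save(cv2.resize(p2[120:300,220:460],None,fx=3,fy=3),"t2")
s=ctrl.get_state();print(s["ee_pos"],s["contact_force"],s["tcp_rot"])
save(np.vstack([cv2.resize(p,(480,300)),cv2.resize(p2[150:290,220:444],(480,300))]),"wt2")
E
```

```text
[0.47209752 0.12301827 0.07747951] [1.09952374 0.31064251 3.82759056] [ 7.69769388e-04  4.51384601e-03  9.99989511e-01 -1.02995062e-04]
```

View pics/wt2.png

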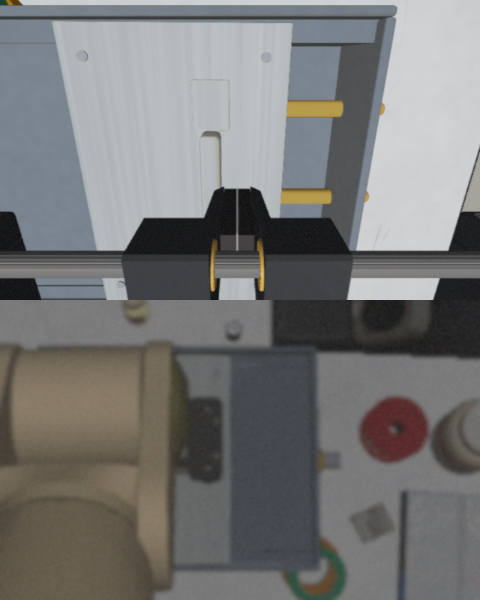

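```bash
cat >> h.py <<'E'
def cloud(cam,d):
    c=calibration(cam);K=np.array(c["intrinsics"]);T=np.array(c["cam_to_world"])
    v,u=np.mgrid[:400,:640]; P=np.linalg.inv(K)@np.stack([u.ravel()*1.,v.ravel(),np.ones(u.size)])*d.ravel()
    return ((T[:3,:3]@P).T+T[:3,3]).reshape(400,640,3)
E
python3 - <<'E'
from h import *
np.set_printoptions(precision=4,suppress=True)
p,d=snapshot("wrist"); W=cloud("wrist",d)
for r in (185,215,245):   # rows crossing ridge (image px 640 wide)
    m=slice(255,420,3); print(r); print(np.c_[np.arange(640)[m],W[r,m]*1000].round(0)[:, [0,2,3,1]].astype(int).tolist())
E
```

```text
185
[[255, 94, 65, 436], [258, 95, 63, 437], [261, 97, 64, 436], [264, 98, 64, 436], [267, 102, 80, 431], [270, 103, 79, 432], [273, 104, 78, 432], [276, 106, 79, 432], [279, 107, 80, 431], [282, 108, 78, 432], [285, 109, 79, 432], [288, 111, 80, 432], [291, 112, 76, 433], [294, 112, 63, 437], [297, 114, 65, 436], [300, 115, 63, 436], [303, 116, 64, 436], [306, 118, 63, 437], [309, 119, 64, 436], [312, 121, 64, 437], [315, 122, 64, 437], [318, 123, 64, 436], [321, 125, 65, 436], [324, 126, 64, 436], [327, 128, 64, 436], [330, 129, 64, 437], [333, 130, 64, 436], [336, 132, 65, 436], [339, 133, 64, 437], [342, 135, 64, 437], [345, 136, 64, 437], [348, 137, 64, 437], [351, 139, 64, 437], [354, 140, 62, 437], [357, 142, 64, 437], [360, 143, 63, 437], [363, 144, 64, 437], [366, 146, 64, 437], [369, 147, 64, 437], [372, 149, 64, 437], [375, 150, 63, 437], [378, 152, 63, 437], [381, 123, 224, 388], [384, 166, 6, 454], [387, 167, 7, 454], [390, 169, 7, 454], [393, 171, 6, 454], [396, 173, 7, 454], [399, 175, 8, 454], [402, 177, 6, 454], [405, 179, 6, 454], [408, 181, 7, 454], [411, 183, 6, 4
[... 1627 characters left out ...]
, [318, 123, 64, 468], [321, 125, 64, 468], [324, 126, 63, 468], [327, 128, 64, 468], [330, 129, 64, 468], [333, 131, 64, 468], [336, 132, 64, 467], [339, 134, 64, 468], [342, 135, 64, 468], [345, 137, 63, 468], [348, 138, 64, 467], [351, 140, 63, 468], [354, 141, 64, 468], [357, 142, 64, 468], [360, 144, 64, 467], [363, 146, 63, 468], [366, 147, 63, 468], [369, 149, 62, 469], [372, 150, 64, 468], [375, 162, 7, 496], [378, 164, 6, 496], [381, 166, 6, 497], [384, 168, 6, 496], [387, 170, 7, 496], [390, 172, 6, 497], [393, 174, 7, 496], [396, 176, 7, 496], [399, 178, 6, 497], [402, 180, 7, 496], [405, 182, 7, 496], [408, 184, 7, 496], [411, 186, 7, 496], [414, 188, 7, 497], [417, 190, 7, 496]]
```

The wrist depth puts the ridge at y 0.100–0.112 and z 0.079. The tip at z 0.0775 is barely engaged, so I'll back off, go lower and push again.

```bash
python3 -m inch '[[[0,0,0,-0.04,0],[0,0.01,0.12,0,0],[0,0,0.05,0,0],[0,0,0,0,0],[0,0,0,0.04,0],[0,0,0,0.05,0],[0,0,0,0,0],[0,0,0,0,0],[0,0,0,0,0],[0,0,0,0,0]]]'
```

```text
time_s: 4.38
ee_pos: [0.4704, 0.1495, 0.0693]
tcp_rot: [0.0, 0.004, 1.0, -0.0]
contact_force: [-0.7, -0.2, 0.7]
width: 0.0004
grasp_force: 0.0
```

```bash
python3 -m inch '[[[0,0,-0.06,0,0],[0,0,-0.05,0,0],[0,0,-0.05,0,0],[0,0,-0.06,0,0],[0,0,-0.06,0,0],[0,0,-0.06,0,0],[0,0,-0.06,0,0],[0,0,-0.06,0,0],[0,0,-0.06,0,0],[0,0,-0.05,0,0]]]'; python3 - <<'E'
from h import *
p,d=snapshot("wrist"); save(p,"w3"); W=cloud("wrist",d)
print((W[215,240:420:6]*1000).round().astype(int)[:,1:].tolist())
E
```

```text
time_s: 5.22
ee_pos: [0.4696, 0.0631, 0.0693]
tcp_rot: [0.0, 0.004, 1.0, -0.0]
contact_force: [0.1, 2.9, 0.4]
width: 0.0006
grasp_force: 1.2
[[26, 63], [29, 63], [32, 63], [38, 80], [40, 81], [42, 78], [45, 79], [47, 74], [49, 64], [51, 64], [54, 64], [57, 63], [60, 63], [62, 64], [65, 63], [68, 63], [70, 64], [73, 65], [76, 63], [79, 64], [81, 64], [84, 63], [96, 7], [100, 7], [104, 6], [108, 7], [112, 5], [115, 7], [119, 7], [123, 8]]
```

```bash
python3 -m inch '[[[0,0,-0.02,0,0],[0,0,-0.02,0,0],[0,0,-0.02,0,0],[0,0,-0.02,0,0],[0,0,-0.012,0,0],[0,0,-0.012,0,0],[0,0,-0.012,0,0],[0,0,-0.01,0,0],[0,0,0,0,0],[0,0,0,0,0]]]'; python3 - <<'E'
from h import *
p,d=snapshot("wrist"); W=cloud("wrist",d)
print((W[215,240:420:4]*1000).round().astype(int)[:,1:].tolist(), ctrl.get_state()["ee_pos"])
E
```

```text
time_s: 6.1
ee_pos: [0.4695, 0.0476, 0.0693]
tcp_rot: [0.0, 0.005, 1.0, 0.002]
contact_force: [3.0, 19.8, 1.3]
width: 0.0006
grasp_force: 10.2
[[12, 64], [14, 63], [16, 64], [17, 64], [22, 80], [24, 81], [25, 80], [27, 80], [29, 79], [30, 79], [32, 80], [32, 69], [34, 63], [36, 64], [38, 64], [39, 63], [41, 65], [43, 64], [45, 63], [47, 64], [49, 63], [50, 64], [52, 63], [54, 64], [56, 64], [58, 64], [60, 64], [61, 65], [63, 65], [65, 64], [67, 64], [69, 63], [70, 64], [82, 9], [85, 6], [87, 7], [89, 7], [92, 6], [95, 7], [97, 7], [100, 7], [102, 7], [105, 6], [107, 8], [110, 6]] [0.46945136 0.04759068 0.06926262]
```

```bash
python3 -m inch '[[[0,0,0.08,0,0],[0,0,0.08,-0.05,0],[0,0,0,-0.2,0],[0,0,0,-0.2,0],[0,0.05,0.1,-0.2,0],[0,0.1,0.15,-0.1,0],[0,0.1,0.15,0,0],[0,0.05,0.1,0,0],[0,0,0,0,0],[0,0,0,0,0]]]'; python3 - <<'E'
from h import *
np.set_printoptions(precision=4,suppress=True)
print(ctrl.get_state()["ee_pos"])
p,d=snapshot("wrist"); save(p,"w4"); W=cloud("wrist",d)
for q,z in [("ball_tip",.0445),("ball_pivot",.0445),("plain_tip",.0445),("cover",.058),("window_middle",.058)]:
    for r in spotter.pinpoint("wrist",q)[:2]:
        c=r["centre"];print(q,round(r["confidence"],2),np.round(c),world("wrist",c,z=z),W[int(c[1]),int(c[0])])
E
```

```text
time_s: 6.98
ee_pos: [0.4252, 0.1447, 0.1818]
tcp_rot: [0.0, 0.003, 1.0, -0.0]
contact_force: [-0.1, 0.1, 0.5]
width: 0.0006
grasp_force: 0.0
[0.4252 0.1447 0.1818]
ball_tip 0.67 [318. 270.] [0.5067 0.1434 0.0445] [0.4168 0.1435 0.1989]
ball_tip 0.61 [319. 198.] [0.4386 0.1452 0.0445] [0.435  0.1452 0.0546]
ball_pivot 0.98 [260. 184.] [0.4254 0.0963 0.0445] [0.4224 0.0979 0.053 ]
plain_tip 0.7 [242. 216.] [0.4544 0.0786 0.0445] [0.4688 0.0699 0.0073]
plain_tip 0.69 [316. 268.] [0.505  0.1419 0.0445] [0.5022 0.1422 0.0493]
cover 0.56 [153. 240.] [0.4694 0.0065 0.058 ] [0.4667 0.0095 0.0642]
window_middle 0.88 [309. 240.] [0.4702 0.1366 0.058 ] [0.4937 0.1353 0.0075]
```

View pics/w4.png

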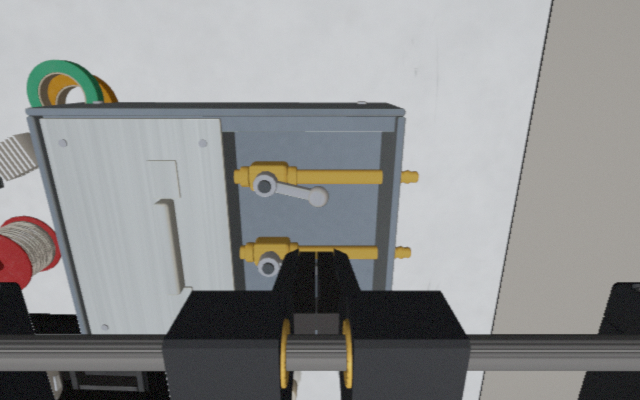

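The picture shows the cover aside, the ball handle at hub (265, 186) and ball (318, 197), and the plain handle at hub (269, 266), mostly hidden by the fingers. So the ball valve is the one at box x −45: pivot about (0.425, 0.102), ball about (0.438, 0.145), turned about 0.3 rad. I'll lower the fingers on its front side.

```bash
python3 -m inch '[[[0,0.087,0.075,0,0],[0,0,0,0.1,0],[0,0,0,0.2,0],[0,0,0,0.2,0],[0,0,0,0.2,0],[0,0,0,0.12,0],[0,0,0,0.06,0],[0,0,0,0.05,0],[0,0,0,0,0],[0,0,0,0,0]]]'
```

```text
time_s: 8.12
ee_pos: [0.4128, 0.1559, 0.0428]
tcp_rot: [0.0, 0.004, 1.0, 0.0]
contact_force: [-0.6, 0.1, 0.0]
width: 0.0007
grasp_force: 0.0
```

```bash
python3 -m inch '[[[0,-0.045,0,0,0],[0,-0.045,0,0,0],[0,-0.045,0,0,0],[0,-0.037,-0.022,0,0],[0,-0.037,-0.022,0,0],[0,-0.03,-0.033,0,0],[0,-0.03,-0.033,0,0],[0,-0.027,-0.053,0,0],[0,0,0,0,0],[0,0,0,0,0]]]'; python3 - <<'E'
from h import *
p,d=snapshot("wrist"); save(p,"w5")
E
```

```text
time_s: 8.95
ee_pos: [0.4571, 0.1305, 0.0423]
tcp_rot: [0.001, 0.005, 1.0, -0.0]
contact_force: [-0.2, -0.1, -0.1]
width: 0.0008
grasp_force: 0.0
```

View pics/w5.png

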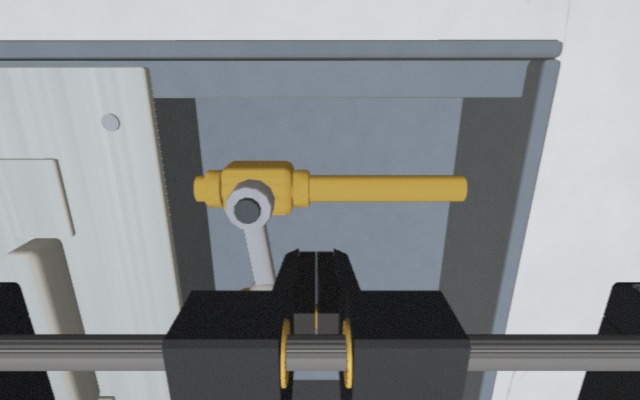

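The handle now points mostly to the rear, with the bar running from (250, 208) to (263, 285). I'll push it to the stop.

```bash
python3 -m inch '[[[0,-0.02,-0.02,0,0],[0,0,-0.02,0,0],[0,0,-0.02,0,0],[0,0,-0.015,0,0],[0,0,-0.01,0,0],[0,0,-0.01,0,0],[0,0,0,0,0],[0,0,0,0,0],[0,0,0,0,0],[0,0,0,0,0]]]'
```

```text
time_s: 9.83
ee_pos: [0.4597, 0.1211, 0.0426]
tcp_rot: [0.001, 0.005, 1.0, 0.004]
contact_force: [2.6, 37.8, -0.9]
width: 0.0004
grasp_force: 17.6
```

The force rose to 38 N, so the handle is at its stop. Back off and up, then look.

```bash
python3 -m inch '[[[0,0,0.08,0,0],[0,0,0.08,0,0],[0,0,0,-0.15,0],[0,0,0,-0.2,0],[0,0,0,-0.2,0],[0,0.1,0.1,-0.2,0],[0,0.2,0.1,-0.2,0],[0,0.2,0.1,0,0],[0,0,0,0,0],[0,0,0,0,0]]]'; python3 - <<'E'
from h import *
print(ctrl.get_state()["ee_pos"])
p,d=snapshot("wrist"); save(p,"w6")
np.set_printoptions(precision=4,suppress=True)
for q in ["ball_tip","ball_pivot","plain_tip"]:
    for r in spotter.pinpoint("wrist",q)[:2]:
        c=r["centre"];print(q,round(r["confidence"],2),np.round(c),world("wrist",c,z=.0445))
W=cloud("wrist",d)
for lo,hi,n in [(.073,.085,"ridge")]:
    q=W[(W[...,2]>lo)&(W[...,2]<hi)&(W[...,0]>.42)&(W[...,0]<.52)&(abs(W[...,1])<.1)]; print(len(q),q.mean(0))
E
```

```text
time_s: 10.67
ee_pos: [0.3866, 0.1857, 0.183]
tcp_rot: [0.001, 0.003, 1.0, -0.0]
contact_force: [0.5, 0.3, 0.5]
width: 0.0006
grasp_force: 0.0
[0.38660246 0.18566172 0.18298672]
ball_tip 0.85 [224. 270.] [0.4685 0.0993 0.0445]
1457 [0.4669 0.0268 0.0779]
```

View pics/w6.png

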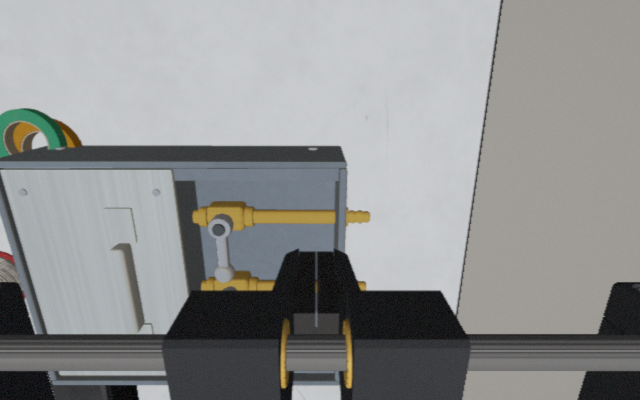

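The handle runs square across its pipe, from (219, 228) to the ball at (224, 272). The cover ridge is at y 0.027, and 0.028 is expected at the stop. The tool is clear of everything.

```bash
python3 -c "
from station import ctrl;print(ctrl.finish_job())"
```

```text
the job is handed in; nothing more can be done
None
```

The job is handed in: the cover is pushed fully aside to its right end stop and the ball-ended handle is turned clockwise to its stop, with the plain handle and surrounding items not touched as far as I could tell (I did no final check on them).

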